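# Hang the work tray on the bin rail and put the finished shaft in it

### The arm

A 6-joint arm with a two-finger parallel gripper is mounted at the origin on the work surface. World frame = base frame: x ahead of the robot, y to its left, z up, the work surface at z = 0. Lengths are in m, angles in rad, forces in N, time in s.
With the tool pointing down it reaches from about 0.3 to 0.875 m from the base axis. Payload 6.4 kg.
Tool frame: the origin (TCP) lies on the centre line of the jaws, within the pads' length; the fingertips stand robot.finger_overhang ahead of it and the grasp point (between the pads) lies 5 mm behind it (robot.finger_overhang is the distance from the TCP to the fingertips, in m); z points along the fingers, y is the direction in which the jaws open and shut (so a half turn about z gives the same grasp; the last joint's range is limited). The gripper opens to 85 mm and grips with 20 to 120 N. Pads are 22 mm wide; open, the fingers measure 114 mm over their backs; the gripper's body (76 mm by 85 mm) begins 54 mm behind the grasp point. The pads swing forward as they close: fully open they stand 13 mm farther back than shut.
Start: joints at [0.927, 0.181, 1.607, -0, 1.354, -0.206], TCP at [0.244, 0.521, 0.245] pointing down, gripper open.
Joint ranges: [-2.99, 2.99], [-0.89, 2.07], [0.3, 2.58], [-1.14, 4.28], [0, 2.63], [-3.12, 3.12]. Speed limits (rad/s): [2.57, 2.57, 3.01, 3.14, 3.14, 3.14].

### API

Orientations are given as a unit quaternion [x, y, z, w].
In Python, from cell import robot, optics gives the robot as it stands.
- The arm moves only by the tool move_arm, never from a script. Its argument "rows" is a list of rows, each a list of 6 numbers: the shift along the world's x, y, z in cm, then the turn, a rotation vector about the world's x, y, z in degrees. A call has 1 to 12 rows; each row is the pose to reach, as a shift and turn from the pose commanded when the call began; what a row does not reach only later rows make up. A row lasts 1/8 s, in which the tool goes at most 62.5 mm and 10.7 degrees, less where a joint would pass 70% of its speed; a pose out of reach is approached as far as the arm can. A call with a gripper value outside its range is refused whole. "grip" is the opening in per cent of the stroke, from 0 (shut) to 100 (fully open), set as the call begins (left out, the last holds). The fingers move at their own pace and stop on an object; "newtons" is the grip in N (left out, the last holds). Time passes only in rows, so rows that repeat a pose let the fingers close. It gives the time, the measured TCP pose, the force and the opening at its end, in the units of the state.
- robot.state(): the state, without advancing time (a new reading comes with each control period).
- optics.capture(name): name is "side" or "top"; returns a dict with "img" (420x560x3 uint8, blue, green, red), "mtx" (3x3 intrinsics, pixels), "k1" (the pictures are not rectified: a ray, as slopes to the right and down, at radius r is drawn at 1 + k1 r^2 times it, then the intrinsics apply), "cam_to_world" (4x4, takes a point from camera to world coordinates). Camera axes: x right, y up, looking along -z (the intrinsics and any distortion apply to the point x, -y, -z); pixel columns grow to the right and rows downward; lengths in m; the calibration is good to about 2 mm. A picture is of the moment at which its call begins. There is no depth.
- robot.job_done(): hands the job in, once; it reports no verdict.
The state is a dict: "time": time; "q": joint angles; "dq": joint speeds; "tau": joint torques, N m; "eef_pos": TCP position; "tcp_rot": TCP orientation; "force": force on the tool from outside, world axes, zero at the start; "ft_torque": the same for the moment, N m; "opening": opening from 0.0 (shut) to 1.0 (fully open).
Only numpy, scipy, OpenCV 4.12 (cv2) and the standard library are available. Lean on these libraries where they do the work, as an engineer would, in place of code of your own. Each camera call takes 0.05 s, during which the arm holds its last target. There are 200 camera calls.

### The job

Put the finished shaft away. Hang the yellow tray in the free bay of the bin rail, between the two blue bins: lip hooked over the top rail, then swung down so that its heel tucks under the lower rail and it hangs flat and level. Draw the shaft straight out of the collet block without dragging or tipping the block, leave it lying in the hung tray, and do not disturb the bins or the other things on the bench.

Things in the scene. Friction and masses are not known exactly. Their poses are not given: they have to be found in the camera images.
- rack: Bin rail stand, fixed, 464 mm long, 150 mm high: two grey uprights at y = +-222 mm carry two aluminium rails along its y; between them nothing lies behind the rails. Origin on the bench under the middle of the top rail; bins hang on its -x side; z up. A part hung home has its underside 70 mm above the bench, its origin at x = -81 mm here and its axes along the stand's.
- rack_rail (a point): Middle of the top rail's upper edge, 136 mm above the bench. The top rail is a flat bar on edge: stand x -3 to +3 mm, z 110 to 136 mm.
- rack_low (a point): Middle of the lower rail's front face. The lower rail is a bar, stand x -11 to +5 mm, z 78 to 90 mm; a hung part's back wall leans on this face.
- tray: Yellow steel tray to hang, about 0.5 kg, open at the top. Origin: centre of its underside; z up, front -x, back +x. 140 mm deep (x), 184 mm wide (y); floor 4 mm thick; walls 3 mm thick, 38 mm high; back wall's outer face at x = 70 mm, its middle 120 mm rising to z = 70 mm. A divider along x makes two compartments, each 133 mm long and 83 mm wide beside the grip.
- tray_grip (a point): Top centre of the tray's raised grip on the divider, at tray (10, 0, 58) mm: an upright plate 10 mm thick in y, 90 mm long (x -35 to 55 mm), free on both sides from z = 4 to 58 mm. The tray balances about here (tray x about 10 mm).
- tray_lip (a point): Middle of the lip's slot, at the underside of its top plate: tray (77, 0, 66) mm; rests on the top rail's edge when hung. Lip 110 mm long in y, top plate z 66 to 70 mm reaching from the back wall (x 70) to x 88 mm, with a down-turned edge x 84 to 88 mm down to z = 52 mm: the slot is 14 mm wide, open below.
- tray_heel (a point): Middle of the heel, a ledge at the foot of the tray's back wall: 110 mm long, tray x 70 to 78 mm, z 0 to 4 mm. It ends up under the lower rail. Lowered level it strikes the lower rail before the lip engages, so the tray goes on lip first with its front raised some 20 degrees, and then swings down.
- block: Square steel collet block, loose, about 1.3 kg, lying on a flat: 75 mm long (x), 45 mm wide, 45 mm high, dark knurled ring at its +x end. Origin: centre of its underside, z up.
- bore (a point): Centre of the bore's mouth, in the block's -x face at block (-37.5, 0, 22.5) mm. The bore runs level along block x, 21.5 mm diameter, 46 mm deep.
- shaft: Finished turned shaft, about 0.2 kg, 112 mm long, bright metal. Origin on its axis at mid-length, x along the axis. 20 mm diameter from x = -42 to +56 mm, then a 14 mm nose from -42 to -56 mm. At the start its +x end sits loose, 42 mm deep, in the block's bore and 70 mm stick out, nose outwards, sagging under 3 degrees.
- bin_a: Blue bin with brass pins, loose, hung on the stand: 80 mm wide (y), 140 mm deep, 44 mm high, back wall up to 70 mm, lip and heel of the tray's section, 50 mm long. Origin: centre of its underside, axes as the stand's. Hangs near one end of the stand, at stand y about +155 or -155 mm.
- bin_b: The same blue bin with dark bushings, hung near the other end of the stand. The free bay between the two bins is 210 to 250 mm wide.
- oil: White oil bottle, red cap, 52 mm diameter, 150 mm high, standing. Origin: centre of its underside.
- paste: Green jar, 68 mm diameter, 70 mm high, standing. Origin: centre of its underside.
- brush: Brush lying along its x axis, 190 mm long, under 40 mm high. Origin: centre of its underside.
- spanner: Spanner lying along its x axis, 170 mm long. Origin: centre of its underside.
- chuck_key: Steel T-shaped lathe chuck key lying flat: 104 mm long (x), cross bar 110 mm (y) at x = -34 mm, 18 mm high. Origin on the bench at mid-length.

How it is judged:
By the outcome, as a careful person would: the job done as asked, in the order asked, and still so for the second after the job is handed in, with the robot touching nothing.
It also fails if it takes over 64 s, if anything falls off the work surface, if the arm or the gripper's body presses on something with over 40 N, if the wrist force passes 120 N, or if a joint passes its speed limit or range.

## Working session

There is one attempt and no reset: what is moved stays moved. The work goes in short steps, Python scripts to look and compute and a tool call to move; the robot and the scene stay as the last step left them, time stands still between calls to the robot, and variables do not carry over. Pictures are saved under pics/ and viewed, about 8 in all and at most 12, crops included, and the job is handed in when it is done.

Besides the shell and the picture viewer there is one more tool, called after ">>>" as name(argument=value, ...) on one line, values as JSON. move_arm: Moves the arm, as the interface text tells. Its arguments: {"type":"object","properties":{"rows":{"type":"array","items":{"type":"array","items":{"type":"number"}}},"grip":{"type":"number"},"newtons":{"type":"number"}},"required":["rows"]}

```bash
ls; mkdir -p pics; cat > h.py <<'E'
import numpy as np,cv2
from cell import robot,optics
def cap(n,f=None):
    c=optics.capture(n)
    if f: cv2.imwrite('pics/'+f,c['img'])
    return c
def ray(c,u,v):
    K=c['mtx'];d=np.array([(u-K[0,2])/K[0,0],(v-K[1,2])/K[1,1]]);s=d.copy()
    for _ in range(30): s=d/(1+c['k1']*(s@s))
    R=c['cam_to_world'];return R[:3,3],R[:3,:3]@np.array([s[0],-s[1],-1])
def onz(c,u,v,z):
    o,d=ray(c,u,v);return o+d*(z-o[2])/d[2]
def proj(c,P):
    P=np.atleast_2d(P);R=c['cam_to_world'];p=(P-R[:3,3])@R[:3,:3]
    s=np.c_[p[:,0]/-p[:,2],p[:,1]/p[:,2]]
    s=s*(1+c['k1']*(s**2).sum(1))[:,None];K=c['mtx']
    return np.c_[s[:,0]*K[0,0]+K[0,2],s[:,1]*K[1,1]+K[1,2]]
E
python3 - <<'E'
from h import *
import pickle
for n in('top','side'):
    c=cap(n,n+'0.png');print(n,c['mtx'].tolist(),c['k1'],c['cam_to_world'].round(3).tolist());pickle.dump(c,open(n+'0.pkl','wb'))
print(robot.state(),robot.finger_overhang)
E
```

```text
pics
top [[518.9093752843594, 0.0, 278.7624098383034], [0.0, 518.9093752843594, 207.21977657851258], [0.0, 0.0, 1.0]] -0.10924397191987235 [[-0.021, 0.992, -0.124, 0.343], [-1.0, -0.021, 0.002, -0.015], [-0.001, 0.124, 0.992, 1.432], [0.0, 0.0, 0.0, 1.0]]
side [[510.51589858725924, 0.0, 275.50047668006334], [0.0, 510.51589858725924, 216.22892199559945], [0.0, 0.0, 1.0]] -0.11168628729860233 [[0.72, 0.452, -0.527, -0.165], [-0.694, 0.448, -0.564, -0.724], [-0.018, 0.771, 0.636, 0.907], [0.0, 0.0, 0.0, 1.0]]
{'time': 0.1, 'q': array([ 9.26729410e-01,  1.81438753e-01,  1.60791439e+00, -1.79701364e-05,
        1.35382717e+00, -2.06294801e-01]), 'dq': array([-0.00089149, -0.00043697, -0.000861  , -0.00199832,  0.00050256,
        0.00023003]), 'tau': array([ 6.78082270e-04, -4.45877302e+01, -3.52237773e+01, -2.74812046e-04,
        4.18897573e-03, -2.14235648e-06]), 'eef_pos': array([0.24344442, 0.52038668, 0.24448689]), 'tcp_rot': array([ 2.17140431e-01,  9.76140053e-01, -7.26769893e-04, -3.19451876e-04]), 'force': array([-0.35752784, -0.58636196, -0.2181608 ]), 'ft_torque': array([-0.00201358, -0.00497152, -0.02177632]), 'opening': 1.000335467965066} 0.014
```

View pics/top0.png

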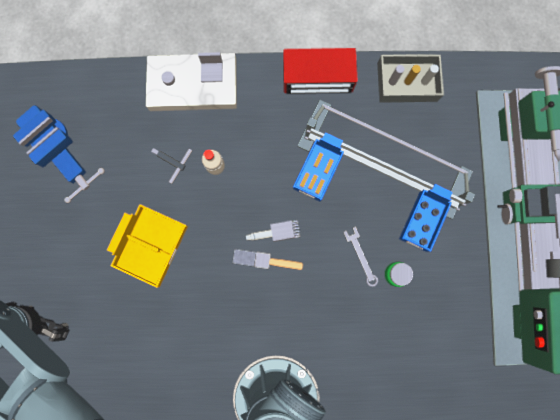

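View pics/side0.png

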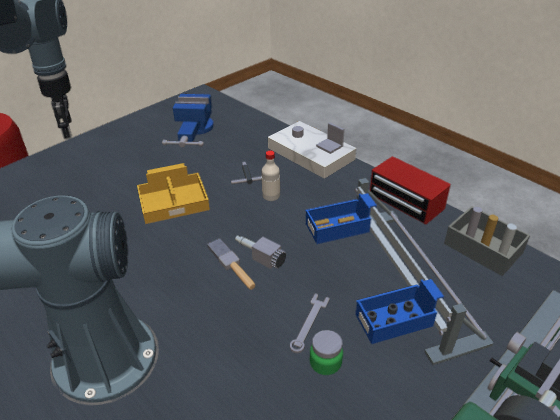

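Top view: tray at about (148,245), with its back wall to the left. Block and shaft are at (272,231), nose to the left. Rack rails run from (310,133) to (462,203). I'll enlarge these to pick corners.

```bash
python3 - <<'E'
import cv2,numpy as np
a=cv2.imread('pics/top0.png')
def crop(x,y,w,h,s):
    i=cv2.resize(a[y:y+h,x:x+w],None,fx=s,fy=s,interpolation=cv2.INTER_CUBIC)
    for k in range(0,w,10): cv2.line(i,(k*s,0),(k*s,6 if k%50 else 14),(255,255,255),1)
    for k in range(0,h,10): cv2.line(i,(0,k*s),(6 if k%50 else 14,k*s),(255,255,255),1)
    return i
A=crop(100,200,100,90,6);B=crop(230,210,80,60,6)  # 600x540
cv2.imwrite('pics/c1.png',crop(290,95,190,150,4)) # 760x600
o=np.zeros((600,800,3),np.uint8)
A=crop(100,200,90,90,5);B=crop(238,212,68,60,5)
o[:450,:450]=A;o[:300,455:795]=B
s=cv2.imread('pics/side0.png');o[302:600,455:800]=cv2.resize(s[220:280,200:300],(345,298))[:, :]
cv2.imwrite('pics/c2.png',o)
E
```

```text
(no output)
```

View pics/c1.png

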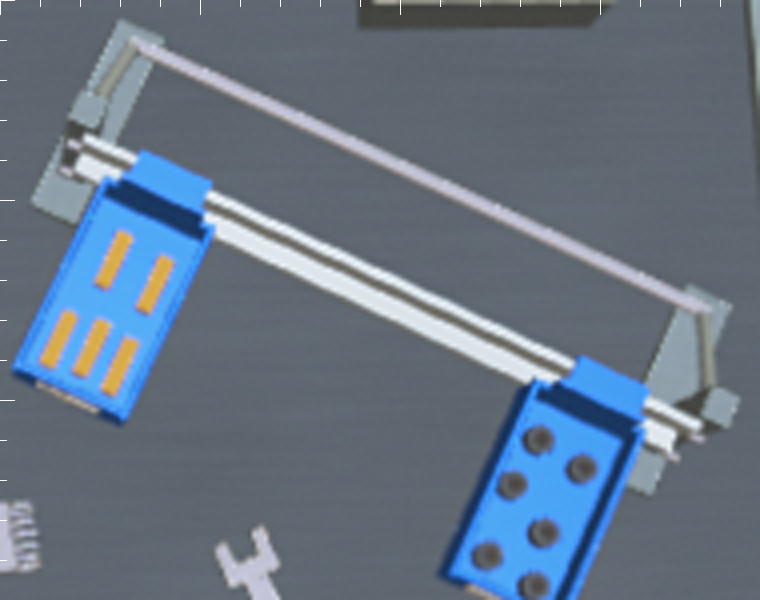

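View pics/c2.png

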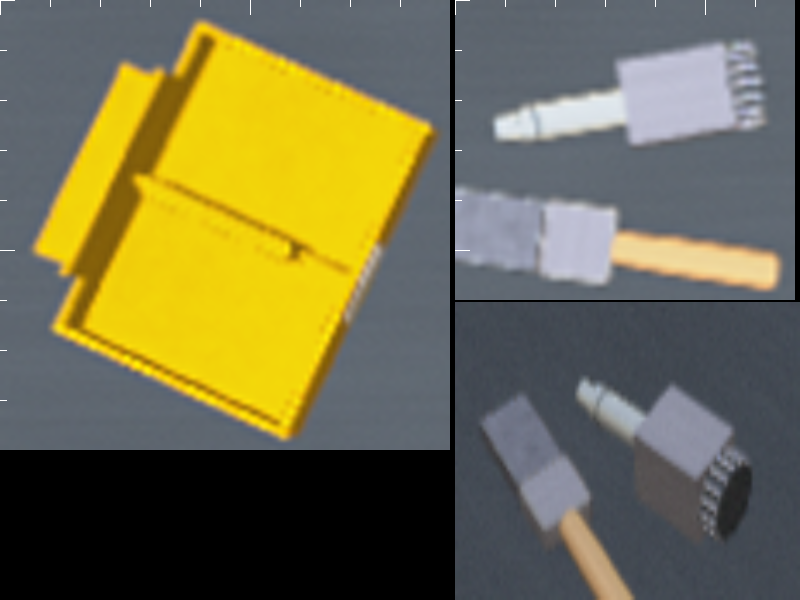

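Corners are clear: tray rim back corner about (140,204) and (110,266), lip to the left. Shaft tip at about (246,237), block top centre about (282,231). I'll fit models to the colour masks in both cameras.

```bash
cat > fit.py <<'E'
from h import *
from scipy.optimize import minimize
def box(x0,x1,y0,y1,z0,z1): return np.array([[x,y,z] for x in(x0,x1) for y in(y0,y1) for z in(z0,z1)])/1e3
TRAY=[box(-70,70,-92,92,0,38),box(67,70,-60,60,38,70),box(70,88,-55,55,66,70),box(84,88,-55,55,52,70)]
BIN=[box(-70,70,-40,40,0,44),box(67,70,-25,25,44,70),box(70,88,-25,25,66,70),box(84,88,-25,25,52,70)]
def Rz(a): c,s=np.cos(a),np.sin(a);return np.array([[c,-s,0],[s,c,0],[0,0,1]])
def sil(c,sets,S=4):
    m=np.zeros((420*S,560*S),np.uint8)
    for P in sets:
        q=cv2.convexHull(((proj(c,P)+.5)*S*16-8).astype(np.int32));cv2.fillConvexPoly(m,q,255,shift=4)
    return cv2.resize(m,(560,420),interpolation=cv2.INTER_AREA)/255.
def hsv(c,lo,hi): return (cv2.inRange(cv2.cvtColor(c['img'],cv2.COLOR_BGR2HSV),lo,hi)>0).astype(float)
def yellow(c): return hsv(c,(18,150,40),(35,255,255))
def blue(c): return hsv(c,(100,120,40),(125,255,255))
def roi(m,x0,x1,y0,y1):
    o=np.zeros_like(m);o[y0:y1,x0:x1]=m[y0:y1,x0:x1];return o
def trayp(p,R=None): return [P@Rz(p[2]).T+np.array([p[0],p[1],0]) for P in TRAY]
def nm(f,x0,st):
    x0=np.array(x0,float);s=np.vstack([x0]+[x0+np.eye(len(x0))[i]*st[i] for i in range(len(x0))])
    return minimize(f,x0,method='Nelder-Mead',options=dict(initial_simplex=s,xatol=2e-4,fatol=.2,maxiter=400))
E
cat > run1.py <<'E'
from fit import *
import pickle
T=pickle.load(open('top0.pkl','rb'));S=pickle.load(open('side0.pkl','rb'))
fill=lambda m:cv2.morphologyEx(m,cv2.MORPH_CLOSE,np.ones((9,9)))
mt=fill(roi(yellow(T),95,200,190,300));ms=fill(roi(yellow(S),120,220,155,230))
c=onz(T,148,246,.03);b=onz(T,125,235,.05);f=onz(T,172,257,.02);d=b-f
x0=[c[0],c[1],np.arctan2(d[1],d[0])]
for cs in ([(T,mt)],[(S,ms)],[(T,mt),(S,ms)]):
    r=nm(lambda p:sum(abs(sil(c,trayp(p))-m).sum() for c,m in cs),x0,[.02,.02,.1]);print('tray',r.x.round(4),np.degrees(r.x[2]),r.fun,[m.sum() for c,m in cs])
bt=roi(blue(T),285,460,125,260);bs=roi(blue(S),295,450,190,350)
kern=lambda m,n:cv2.morphologyEx(m,cv2.MORPH_CLOSE,np.ones((n,n)))
bt=kern(bt,13);bs=kern(bs,13)
a1=onz(T,312,132,.13);a2=onz(T,462,203,.13);mid=(a1+a2)/2;d=a1-a2
yaw=np.arctan2(d[1],d[0])-np.pi/2;print('rail click',a1,a2,np.linalg.norm(d),np.degrees(yaw))
def binp(p):
    out=[]
    for y in p[3:5]:
        t=np.array([-.081,y,.07]);out+=[(P+t)@Rz(p[2]).T+np.array([p[0],p[1],0]) for P in BIN]
    return out
x0=[mid[0],mid[1],yaw,.155,-.155]
for cs in ([(T,bt)],[(S,bs)],[(T,bt),(S,bs)]):
    r=nm(lambda p:sum(abs(sil(c,binp(p))-m).sum() for c,m in cs),x0,[.01,.01,.05,.01,.01]);print('rack',r.x.round(4),np.degrees(r.x[2]),r.fun,[m.sum() for c,m in cs])
p=r.x
for y in(-.222,.222): print('rail end',(Rz(p[2])@[0,y,.136]+[p[0],p[1],0]).round(3),proj(T,Rz(p[2])@[0,y,.136]+[p[0],p[1],0]),proj(S,Rz(p[2])@[0,y,.136]+[p[0],p[1],0]))
q=lambda u,v:(238+(u-455)/5-.4,212+v/5-.4)
cor=np.array([onz(T,*q(u,v),.045) for u,v in((617,62),(632,145),(738,130),(722,45))])
print('block',cor.mean(0).round(4),[np.linalg.norm(cor[i]-cor[i-1]).round(4) for i in range(4)])
l=cor[2]+cor[3]-cor[0]-cor[1];print('block yaw',np.degrees(np.arctan2(l[1],l[0])))
t=onz(T,*q(495,127),.022);e=onz(T,*q(622,107),.0225);print('shaft tip',t,e,np.linalg.norm(t-e),np.degrees(np.arctan2(*(e-t)[[1,0]])))
print('side tip',onz(S,238.5,237,.022), 'side block corners',onz(S,200+(672-455)/3.45,220+(385-302)/4.97,.045))
E
python3 run1.py
```

```text
tray [0.422  0.3395 1.1255] 64.48699543311757 122.2627450980392 [np.float64(4083.0)]
tray [0.4215 0.3401 1.1363] 65.10439280122056 85.14117647058823 [np.float64(3020.0)]
tray [0.4216 0.3394 1.1314] 64.82500433113658 215.79607843137256 [np.float64(4083.0), np.float64(3020.0)]
rail click [ 0.6995094 -0.1082265  0.13     ] [ 0.50647784 -0.4886556   0.13      ] 0.4265999090454315 -26.903457347325908
rack [ 0.6106 -0.2991 -0.4667  0.1552 -0.1551] -26.74191572930482 208.27843137254905 [np.float64(3995.0)]
rack [ 0.6082 -0.3    -0.4701  0.1574 -0.1528] -26.932281604436227 221.3921568627451 [np.float64(5942.0)]
rack [ 0.6084 -0.2999 -0.4691  0.1568 -0.1533] -26.878603127568088 453.24313725490197 [np.float64(3995.0), np.float64(5942.0)]
rail end [ 0.508 -0.498  0.136] [[466.26393747 202.00199223]] [[451.72886487 313.73037609]]
rail end [ 0.709 -0.102  0.136] [[309.55231631 127.92622126]] [[358.16768513 185.32340576]]
block [ 0.4527 -0.0259  0.045 ] [np.float64(0.0571), np.float64(0.0453), np.float64(0.0573), np.float64(0.0465)]
block yaw -82.5862594777189
shaft tip [0.43941417 0.07350256 0.022     ] [0.44882935 0.00417086 0.0225    ] 0.06996984701596363 -82.26659535293186
side tip [0.44121504 0.06710104 0.022     ] side block corners [0.46995514 0.0035004  0.045     ]
```

Fits agree between cameras to about 2 mm. Rail length, block width and shaft stick-out (70 mm) match the given sizes. I'm moving over the tray grip.

>>> move_arm(rows=[[18.2,-17.2,-9.5,0,0,-90],[18.2,-17.2,-9.5,0,0,-90],[18.2,-17.2,-9.5,0,0,-90],[18.2,-17.2,-9.5,0,0,-90],[18.2,-17.2,-9.5,0,0,-90],[18.2,-17.2,-9.5,0,0,-90],[18.2,-17.2,-9.5,0,0,-90],[18.2,-17.2,-9.5,0,0,-90],[18.2,-17.2,-9.5,0,0,-90],[18.2,-17.2,-9.5,0,0,-90],[18.2,-17.2,-9.5,0,0,-90]], grip=70)

```text
time: 1.48
eef_pos: [0.4256, 0.3487, 0.1501]
tcp_rot: [0.843, 0.537, -0.0, -0.0]
force: [-0.0, 0.3, 0.4]
opening: 0.699
```

>>> move_arm(rows=[[0,0,-5,0,0,0],[0,0,-9,0,0,0],[0,0,-11,0,0,0],[0,0,-11,0,0,0]])

```text
time: 1.98
eef_pos: [0.4243, 0.348, 0.0385]
tcp_rot: [0.844, 0.537, -0.002, -0.0]
force: [0.4, -0.2, 0.1]
opening: 0.697
```

```bash
python3 - <<'E'
from h import *
a=cap('top')['img'];b=cap('side')['img']
o=np.zeros((420,800,3),np.uint8)
o[:,:400]=cv2.resize(a[190:295,100:200],(400,420));o[:,400:]=cv2.resize(b[130:235,110:210],(400,420));cv2.imwrite('pics/g1.png',o)
print(robot.state()['eef_pos'],robot.state()['force'])
E
```

```text
[0.42623392 0.34905188 0.04095312] [0.49055349 0.20877915 1.22882397]
```

View pics/g1.png

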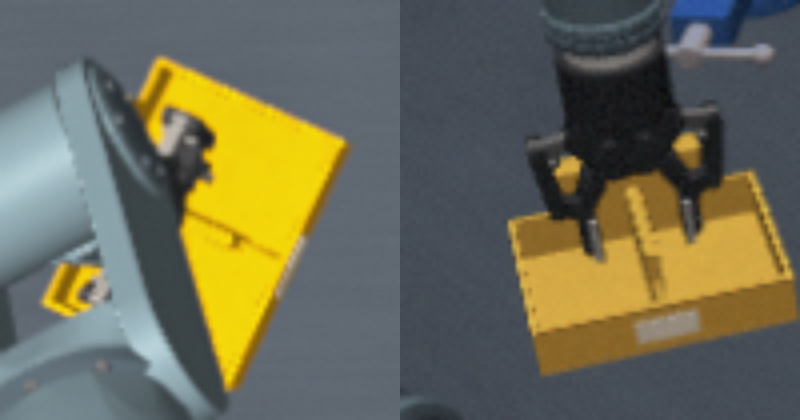

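The jaws straddle the grip plate: fingers at about (600,245) and (690,230), plate between them at (645,240). I'll close with a firm grip and lift.

>>> move_arm(rows=[[0,0,0,0,0,0],[0,0,0,0,0,0],[0,0,0,0,0,0],[0,0,0,0,0,0],[0,0,0,0,0,0],[0,0,0,0,0,0]], grip=0, newtons=110)

```text
time: 2.82
eef_pos: [0.4264, 0.349, 0.0413]
tcp_rot: [0.844, 0.537, 0.001, 0.0]
force: [-1.2, -1.1, 5.2]
opening: 0.1
```

>>> move_arm(rows=[[0,0,1,0,0,0],[0,0,4,0,0,0],[0,0,9,0,0,0],[0,0,15,0,0,0],[0,0,20,0,0,0],[0,0,20,0,0,0]])

```text
time: 3.58
eef_pos: [0.4279, 0.35, 0.2453]
tcp_rot: [0.844, 0.537, 0.005, 0.0]
force: [-0.4, 0.2, -6.2]
opening: 0.102
```

>>> move_arm(rows=[[1,-5,2,0,0,-8],[2,-10,2,0,0,-16],[2.8,-16,2,0,0,-24.5],[3.7,-22,2,0,0,-33],[4.7,-28,2,0,0,-42],[5.7,-34,2,0,0,-51],[6.7,-40,2,0,0,-60],[7.7,-46,2,0,0,-69],[8.7,-51,2,0,0,-78],[9.6,-56,2,0,0,-86],[10.4,-60,2,0,0,-91.8],[10.4,-60,2,0,0,-91.8]])

```text
time: 5.08
eef_pos: [0.5285, -0.2534, 0.2571]
tcp_rot: [0.972, -0.235, -0.002, -0.001]
force: [-0.7, 0.6, -4.6]
opening: 0.094
```

>>> move_arm(rows=[[0.5,-0.5,-1,3.5,7,0],[1,-1,-3,7,14,0],[1.6,-1.6,-6,8.12,16.07,0],[1.6,-1.6,-8.5,8.12,16.07,0],[1.6,-1.6,-8.5,8.12,16.07,0],[1.6,-1.6,-8.5,8.12,16.07,0]])

```text
time: 5.82
eef_pos: [0.5458, -0.2666, 0.1756]
tcp_rot: [0.961, -0.229, -0.152, -0.036]
force: [0.7, 0.1, -4.8]
opening: 0.096
```

```bash
cat > rel.py <<'E'
from fit import *
from scipy.spatial.transform import Rotation as Ro
import sys
RK=np.array([.6088,-.2998,0]);RY=np.radians(-26.85)
s=robot.state();p=s['eef_pos'];R=Ro.from_quat(s['tcp_rot']).as_matrix()
# tray axes: x=tool x, y=-tool y, z=-tool z ; offset TCP in tray (10,0,41)mm
Rt=R@np.diag([1,-1,-1]);off=np.array([10,0,41])/1e3
st=lambda P:(P-RK)@Rz(RY)
print('TCP stand mm',(st(p)*1e3).round(1),'force',s['force'].round(1))
print('rot in stand',Ro.from_matrix(Rz(RY).T@Rt).as_rotvec(degrees=True).round(2))
T=cap('top');S=cap('side')
tw=lambda P:(np.array(P)/1e3-off)@Rt.T+p
def lines(c,img,k):
    def L(P,col):
        q=proj(c,P)
        cv2.polylines(img,[((q*k+ (k-1)/2)*16).astype(np.int32)],False,col,1,cv2.LINE_AA,4)
    L(tw([[70,-55,70],[88,-55,70],[88,55,70],[70,55,70],[70,-55,70]]),(0,0,255))
    L(tw([[-70,-92,38],[70,-92,38],[70,92,38],[-70,92,38],[-70,-92,38],[-70,-92,0],[-70,92,0],[-70,92,38]]),(0,0,255))
    for x in(-.003,.003): L(np.array([[x,-.222,.136],[x,.222,.136]])@Rz(RY).T+RK,(0,255,0))
    L(np.array([[-.011,-.222,.09],[-.011,.222,.09]])@Rz(RY).T+RK,(255,0,255))
k=3;o=[]
for c,(x,y,w,h) in((T,(300,115,170,130)),(S,(300,170,170,190))):
    i=cv2.resize(c['img'],None,fx=k,fy=k,interpolation=cv2.INTER_CUBIC);
    if len(sys.argv)<3: lines(c,i,k)
    i=i[y*k:(y+h)*k,x*k:(x+w)*k];o.append(cv2.resize(i,None,fx=.78,fy=.78,interpolation=cv2.INTER_AREA) if 0 else i[:,:400] if 0 else cv2.resize(i,(398,int(398*h/w))))
H=max(a.shape[0] for a in o);O=np.zeros((H,800,3),np.uint8)
O[:o[0].shape[0],:398]=o[0];O[:o[1].shape[0],402:]=o[1]
cv2.imwrite('pics/'+sys.argv[1],O)
E
python3 rel.py r1.png
```

```text
TCP stand mm [-71.2   1.2 175.6] force [ 0.7  0.1 -4.8]
rot in stand [-1.000e-02  1.801e+01  2.000e-02]
```

View pics/r1.png

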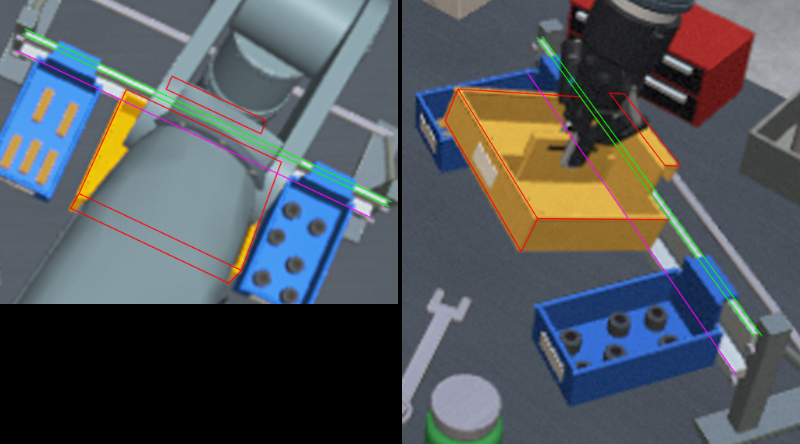

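Overlay of the predicted tray (red) and rails (green/magenta) matches the picture within about 1 px, with the lip just above and behind the rail. Lowering until the lip edge overlaps the rail.

>>> move_arm(rows=[[0.27,-0.14,-0.8,0,0,0],[0.27,-0.14,-1.6,0,0,0],[0.27,-0.14,-2.2,0,0,0],[0.27,-0.14,-2.7,0,0,0],[0.27,-0.14,-3.2,0,0,0],[0.27,-0.14,-3.2,0,0,0],[0.27,-0.14,-3.2,0,0,0]])

```text
time: 6.8
eef_pos: [0.5486, -0.2687, 0.1435]
tcp_rot: [0.961, -0.23, -0.152, -0.036]
force: [0.5, -0.6, -4.4]
opening: 0.097
```

```bash
python3 rel.py r2.png
```

```text
TCP stand mm [-67.8   0.5 143.5] force [ 0.5 -0.6 -4.4]
rot in stand [-0.02 17.99 -0.04]
```

View pics/r2.png

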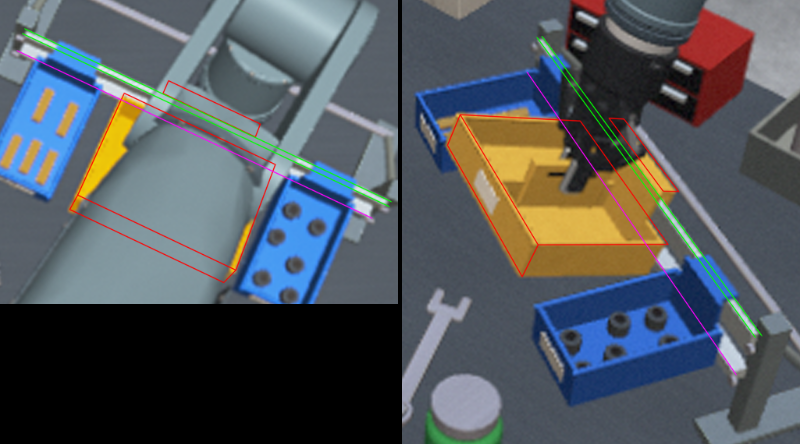

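No contact yet (force is just the tray weight). Going down another 5 mm, then feeling back for the rail.

>>> move_arm(rows=[[0,0,-0.3,0,0,0],[0,0,-0.5,0,0,0],[0,0,-0.5,0,0,0],[0,0,-0.5,0,0,0]])

```text
time: 7.4
eef_pos: [0.5485, -0.2686, 0.1383]
tcp_rot: [0.961, -0.23, -0.152, -0.036]
force: [0.2, 0.4, -4.5]
opening: 0.098
```

>>> move_arm(rows=[[-0.09,0.045,0,0,0,0],[-0.18,0.09,0,0,0,0],[-0.18,0.09,0,0,0,0]])

```text
time: 7.78
eef_pos: [0.5474, -0.2682, 0.1384]
tcp_rot: [0.961, -0.23, -0.151, -0.036]
force: [4.9, -2.3, -7.2]
opening: 0.096
```

Contact of the lip edge felt with 5 N. Backing off to the middle of the slot and seating.

>>> move_arm(rows=[[0.18,-0.09,0,0,0,0],[0.18,-0.09,-0.2,0,0,0],[0.18,-0.09,-0.4,0,0,0],[0.18,-0.09,-0.5,0,0,0],[0.18,-0.09,-0.5,0,0,0]])

```text
time: 8.4
eef_pos: [0.5484, -0.2685, 0.1332]
tcp_rot: [0.961, -0.23, -0.152, -0.036]
force: [-0.7, 1.1, -4.8]
opening: 0.098
```

>>> move_arm(rows=[[0,0,-0.1,0,0,0],[0,0,-0.2,0,0,0],[0,0,-0.2,0,0,0]])

```text
time: 8.78
eef_pos: [0.5488, -0.2688, 0.1321]
tcp_rot: [0.961, -0.23, -0.152, -0.036]
force: [-0.9, 2.4, 1.2]
opening: 0.101
```

Seated at z 0.132, as predicted (0.1323). Swinging down about the rail edge.

>>> move_arm(rows=[[0,0,-0.27,-1,-2,0],[0,0,-0.55,-2.03,-4.02,0],[0,0,-0.82,-3.05,-6.02,0],[0,0,-1.09,-4.06,-8.03,0],[0,0,-1.09,-4.06,-8.03,0]])

```text
time: 9.4
eef_pos: [0.5493, -0.2692, 0.1215]
tcp_rot: [0.97, -0.232, -0.075, -0.018]
force: [3.0, -1.2, -0.2]
opening: 0.097
```

>>> move_arm(rows=[[-0.02,0.01,-0.25,-1,-2,0],[-0.05,0.03,-0.49,-2.03,-4.02,0],[-0.05,0.03,-0.49,-2.03,-4.02,0]])

```text
time: 9.78
eef_pos: [0.5484, -0.2687, 0.1164]
tcp_rot: [0.972, -0.232, -0.038, -0.009]
force: [2.6, -0.8, 0.7]
opening: 0.097
```

>>> move_arm(rows=[[-0.05,0.03,-0.28,-1,-2,0],[-0.1,0.05,-0.53,-2.03,-4.02,0],[-0.1,0.05,-0.53,-2.03,-4.02,0],[-0.1,0.05,-0.53,-2.03,-4.02,0]])

```text
time: 10.28
eef_pos: [0.5474, -0.2683, 0.1113]
tcp_rot: [0.973, -0.232, -0.0, 0.0]
force: [-0.7, 1.4, 5.9]
opening: 0.099
```

```bash
python3 rel.py r3.png
```

```text
TCP stand mm [-69.    0.4 111.3] force [-0.7  1.4  5.9]
rot in stand [-0.02  0.01 -0.02]
```

View pics/r3.png

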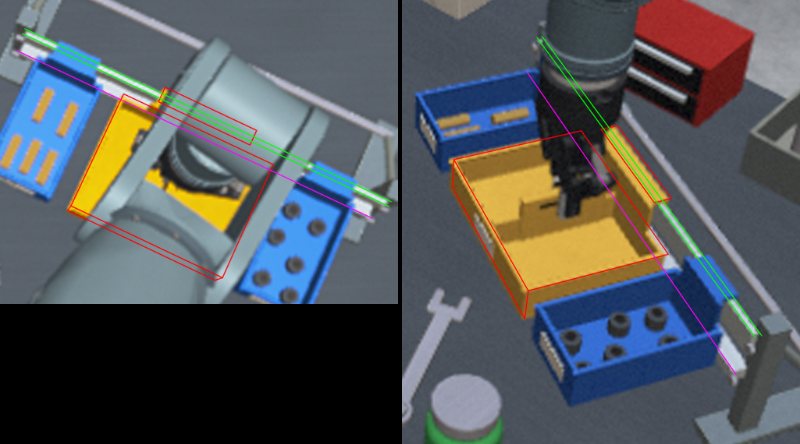

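The tray hangs level with lip over the rail; overlay coincides and measured z is 111.3 against 111 expected. Releasing.

>>> move_arm(rows=[[0,0,0.1,0,0,0],[0,0,0.1,0,0,0],[0,0,0.1,0,0,0],[0,0,0.1,0,0,0],[0,0,0.1,0,0,0]], grip=60)

```text
time: 11.0
eef_pos: [0.5469, -0.2677, 0.1111]
tcp_rot: [0.973, -0.232, -0.0, -0.0]
force: [-0.3, 0.6, 0.4]
opening: 0.604
```

>>> move_arm(rows=[[0,0,2,0,0,0],[0,0,6,0,0,0],[0,0,12,0,0,0],[0,0,16,0,0,0],[0,0,16,0,0,0]])

```text
time: 11.62
eef_pos: [0.549, -0.2692, 0.2778]
tcp_rot: [0.973, -0.232, 0.005, 0.002]
force: [0.1, 0.0, -0.5]
opening: 0.602
```

```bash
python3 - <<'E'
from fit import *
import pickle
T=pickle.load(open('top0.pkl','rb'));S=pickle.load(open('side0.pkl','rb'))
def cyl(p,x0,x1,r):
    a=np.linspace(0,2*np.pi,24,endpoint=False)
    return np.array([[x,r*np.cos(t),r*np.sin(t)] for x in(x0,x1) for t in a])/1e3
# p: mouth x,y, yaw ; sag 2 deg; bore z .0225
def sh(p,sag=np.radians(2)):
    out=[]
    for x0,x1,r in((-56,-42,7),(-42,14,10)):
        P=cyl(p,x0,x1,r)-[.014,0,0]
        P=P@np.array([[np.cos(sag),0,np.sin(sag)],[0,1,0],[-np.sin(sag),0,np.cos(sag)]])  
        out.append(P@Rz(p[2]).T+[p[0],p[1],.022])
    return out
print('tip z',sh([0,0,0])[0][:24,2].mean())
def blk(p,lo=-.0225): 
    return [(box(0,57,-22.5,22.5,0,45))@Rz(p[2]).T+[p[0],p[1],0], (np.c_[cyl(p,57,75,20)[:,0],cyl(p,57,75,20)[:,1:]]+[0,0,.0225])@Rz(p[2]).T+[p[0],p[1],0]]
def fg(c,R):
    i=cv2.GaussianBlur(c['img'],(3,3),0).astype(float);bg=np.median(c['img'][R[2]:R[3],R[0]:R[1]].reshape(-1,3),0)
    return roi((abs(i-bg).max(2)>22).astype(float),*R)
mt=fg(T,(240,312,215,248));ms=fg(S,(230,292,230,270))
ms=roi(ms,232,292,230,270)
cv2.imwrite('pics/m.png',np.vstack([mt[205:275,230:320],ms[225:295,220:310]])*255)
for cs in ([(T,mt)],[(S,ms)],[(T,mt),(S,ms)]):
    r=nm(lambda p:sum(abs(sil(c,sh(p)+blk(p))-m).sum() for c,m in cs),[.4488,.0042,np.radians(-82.4)],[.006,.006,.05]);print(r.x.round(4),np.degrees(r.x[2]),r.fun,[m.sum() for c,m in cs])
# shaft axis alone, top
b=roi((T['img'].min(2)>120).astype(float),245,270,226,246)
ys,xs=np.nonzero(b);P=np.array([onz(T,x,y,.022)[:2] for x,y in zip(xs,ys)]);m=P.mean(0);d=np.linalg.svd(P-m)[2][0];print('axis',m,np.degrees(np.arctan2(d[1],d[0])),len(P))
print('brush edge',[onz(T,u,v,.03).round(3) for u,v in((235,250),(254,254),(270,253))])
E
```

```text
tip z 0.01955703523082493
[ 0.4502  0.0042 -1.4022] -80.33754361754364 70.82352941176471 [np.float64(725.0)]
[ 0.4506  0.0036 -1.3978] -80.08914988778555 418.15294117647056 [np.float64(767.0)]
[ 0.4502  0.0042 -1.4013] -80.29014993887618 486.3725490196078 [np.float64(725.0), np.float64(767.0)]
axis [0.44427066 0.03909182] -80.51002352379295 183
brush edge [array([0.404, 0.102, 0.03 ]), array([0.393, 0.051, 0.03 ]), array([0.394, 0.008, 0.03 ])][ WARN:0@0.814] global loadsave.cpp:1063 imwrite_ Unsupported depth image for selected encoder is fallbacked to CV_8U.
```

>>> move_arm(rows=[[-1,3,0,0,0,10.5],[-2,6,0,0,0,21],[-3,9,0,0,0,31.5],[-4,12,0,0,0,42],[-5,15,0,0,0,52.5],[-6,18,0,0,0,63],[-7,21,-2,0,0,73.5],[-8,24,-4,0,0,84],[-9,27,-6,0,0,94.5],[-10.1,29.85,-8,0,0,105],[-10.1,29.85,-11,0,0,115.5],[-10.1,29.85,-13,0,0,126.3]], grip=40)

```text
time: 13.12
eef_pos: [0.4448, 0.0314, 0.1399]
tcp_rot: [0.644, 0.765, -0.0, -0.001]
force: [0.1, 0.4, -0.2]
opening: 0.4
```

>>> move_arm(rows=[[0,0,0,0,0,0],[0,0,0,0,0,0],[0,0,0,0,0,0]])

```text
time: 13.5
eef_pos: [0.4467, 0.0305, 0.1423]
tcp_rot: [0.648, 0.762, 0.0, 0.001]
force: [0.6, 0.3, 0.9]
opening: 0.402
```

```bash
python3 - <<'E'
from fit import *
from scipy.spatial.transform import Rotation as Ro
import pickle
s=robot.state();print(s['eef_pos'].round(4),s['force'].round(1),'toolx yaw',np.degrees(np.arctan2(*Ro.from_quat(s['tcp_rot']).as_matrix()[[1,0],0])),'q6',s['q'][5])
S=cap('side','side2.png');T=cap('top','top2.png');pickle.dump((T,S),open('tray2.pkl','wb'))
P=lambda p:[q+[0,0,.07] for q in trayp(p)]
m=cv2.morphologyEx(roi(yellow(S),290,460,160,330),cv2.MORPH_CLOSE,np.ones((9,9)))
mt=cv2.morphologyEx(roi(yellow(T),320,430,135,260),cv2.MORPH_CLOSE,np.ones((9,9)))
for cs in([(S,m)],[(T,mt)]):
    r=nm(lambda p:sum(abs(sil(c,P(p))-m).sum() for c,m in cs),[.538,-.263,np.radians(-26.8)],[.01,.01,.05]);print('tray hung',r.x.round(4),np.degrees(r.x[2]),r.fun,cs[0][1].sum())
o=np.zeros((420,800,3),np.uint8);o[:,:400]=cv2.resize(S['img'][150:360,290:490],(400,420));o[:,400:]=cv2.resize(S['img'][190:295,200:300],(400,420));cv2.imwrite('pics/s2.png',o)
E
```

```text
[0.4467 0.0305 0.1423] [0.6 0.3 0.9] toolx yaw 99.22833044516096 q6 -0.35921635896232285
tray hung [ 0.5388 -0.2591 -0.4768] -27.31936499996057 459.60784313725486 4928.0
tray hung [ 0.5377 -0.2623 -0.4685] -26.84080172017254 188.50980392156862 4405.0
```

View pics/s2.png

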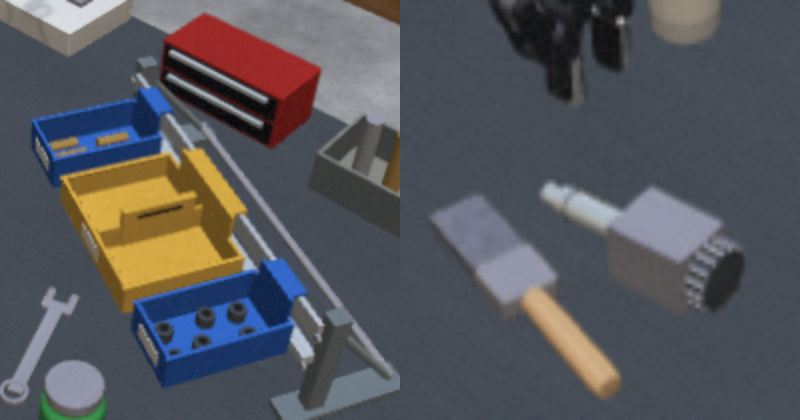

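Tray and both bins hang flat. The block and shaft are undisturbed, and the jaws are lined up. Going down over the shaft.

>>> move_arm(rows=[[-0.1,0.03,-3,0,0,0.5],[-0.1,0.03,-7,0,0,0.5],[-0.1,0.03,-10,0,0,0.5],[-0.1,0.03,-11.5,0,0,0.5],[-0.1,0.03,-12.1,0,0,0.5],[-0.1,0.03,-12.1,0,0,0.5],[-0.1,0.03,-12.1,0,0,0.5]])

```text
time: 14.48
eef_pos: [0.4459, 0.0308, 0.0212]
tcp_rot: [0.644, 0.765, 0.0, 0.001]
force: [0.0, -0.5, -0.6]
opening: 0.399
```

>>> move_arm(rows=[[0,0,0,0,0,0],[0,0,0,0,0,0],[0,0,0,0,0,0],[0,0,0,0,0,0]], grip=0, newtons=25)

```text
time: 14.98
eef_pos: [0.4451, 0.0309, 0.0207]
tcp_rot: [0.644, 0.765, -0.0, 0.0]
force: [-3.0, -1.3, 7.4]
opening: 0.221
```

>>> move_arm(rows=[[-0.04,0,0.1,0,0,0],[-0.04,0,0.1,0,0,0],[-0.04,0,0.1,0,0,0]], newtons=40)

```text
time: 15.35
eef_pos: [0.4447, 0.031, 0.0212]
tcp_rot: [0.644, 0.765, 0.0, 0.0]
force: [0.6, -0.9, 1.1]
opening: 0.218
```

Forces nulled. Drawing level along the shaft axis.

>>> move_arm(rows=[[-0.03,0.2,0,0,0,0],[-0.1,0.6,0,0,0,0],[-0.17,1.0,0,0,0,0],[-0.17,1.0,0,0,0,0]])

```text
time: 15.85
eef_pos: [0.4426, 0.0415, 0.0211]
tcp_rot: [0.643, 0.765, -0.0, -0.0]
force: [-0.7, 0.8, -2.1]
opening: 0.22
```

>>> move_arm(rows=[[-0.08,0.5,0,0,0,0],[-0.17,1.0,0,0,0,0],[-0.26,1.5,0,0,0,0],[-0.34,2.0,0,0,0,0],[-0.34,2.0,0,0,0,0]])

```text
time: 16.48
eef_pos: [0.4393, 0.0614, 0.0212]
tcp_rot: [0.643, 0.765, -0.0, -0.0]
force: [0.7, -0.3, -1.4]
opening: 0.221
```

>>> move_arm(rows=[[-0.08,0.5,0,0,0,0],[-0.17,1.0,0,0,0,0],[-0.34,2.0,0,0,0,0],[-0.5,3.0,0,0,0,0],[-0.5,3.0,0,0,0,0]])

```text
time: 17.1
eef_pos: [0.4341, 0.0919, 0.0211]
tcp_rot: [0.643, 0.766, -0.0, -0.0]
force: [-0.2, -0.8, -2.4]
opening: 0.215
```

Shaft is free of the block (61 mm drawn, force only its weight). Lifting and carrying to above the tray's left compartment.

>>> move_arm(rows=[[0,0,2,0,0,0],[0,0,6,0,0,0],[0,0,12,0,0,0],[0,0,18,0,0,0],[0,0,22,0,0,0],[0,0,22,0,0,0]])

```text
time: 17.85
eef_pos: [0.4367, 0.0908, 0.2449]
tcp_rot: [0.644, 0.765, 0.002, 0.003]
force: [-1.1, -0.0, -2.7]
opening: 0.216
```

>>> move_arm(rows=[[1.5,-3.5,0,0,0,6],[3,-8,0,0,0,14],[5,-13,0,0,0,23],[7,-18,0,0,0,32],[9,-23.5,0,0,0,41],[10.7,-28,0,0,0,49],[11.5,-30.5,0,0,0,53.5],[11.5,-30.5,0,0,0,53.5],[11.5,-30.5,0,0,0,53.5]])

```text
time: 18.98
eef_pos: [0.5486, -0.213, 0.2394]
tcp_rot: [0.231, 0.973, 0.001, -0.002]
force: [-0.2, 0.5, -2.0]
opening: 0.214
```

```bash
python3 - <<'E'
from fit import *
from scipy.spatial.transform import Rotation as Ro
s=robot.state();p=s['eef_pos'];print(p.round(4),s['force'].round(1),'toolx yaw',np.degrees(np.arctan2(*Ro.from_quat(s['tcp_rot']).as_matrix()[[1,0],0])),((p-[.6088,-.2998,0])@Rz(np.radians(-26.85))*1e3).round(1))
S=cap('side');T=cap('top')
o=np.zeros((420,800,3),np.uint8);o[:,:400]=cv2.resize(S['img'][130:340,270:470],(400,420));o[:,400:]=cv2.resize(T['img'][190:295,220:320],(400,420));cv2.imwrite('pics/s3.png',o)
E
```

```text
[ 0.5486 -0.213   0.2394] [-0.2  0.5 -2. ] toolx yaw 153.30813467161445 [-92.9  50.2 239.4]
```

View pics/s3.png

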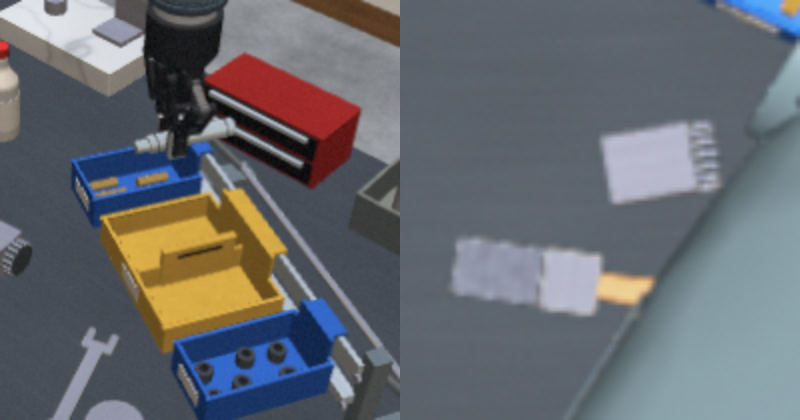

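Shaft held level at (185,135). The block's near corner is at pixel (270,224.5), as at the start. Lowering into the left compartment.

>>> move_arm(rows=[[0,0,-4,0,0,0],[0,0,-8,0,0,0],[0,0,-11,0,0,0],[0,0,-13,0,0,0],[0,0,-14.2,0,0,0],[0,0,-14.7,0,0,0],[0,0,-14.7,0,0,0],[0,0,-14.7,0,0,0]])

```text
time: 20.08
eef_pos: [0.5501, -0.2144, 0.0952]
tcp_rot: [0.23, 0.973, -0.0, 0.001]
force: [0.6, 0.8, -1.8]
opening: 0.22
```

>>> move_arm(rows=[[0,0,-0.15,0,0,0],[0,0,-0.3,0,0,0],[0,0,-0.3,0,0,0]])

```text
time: 20.45
eef_pos: [0.5494, -0.214, 0.0911]
tcp_rot: [0.23, 0.973, 0.0, -0.0]
force: [0.3, 0.1, -2.6]
opening: 0.216
```

>>> move_arm(rows=[[0,0,-0.1,0,0,0],[0,0,-0.2,0,0,0],[0,0,-0.2,0,0,0]])

```text
time: 20.82
eef_pos: [0.5494, -0.2139, 0.089]
tcp_rot: [0.23, 0.973, 0.0, -0.0]
force: [0.8, -1.5, -2.4]
opening: 0.216
```

>>> move_arm(rows=[[0,0,-0.1,0,0,0],[0,0,-0.2,0,0,0],[0,0,-0.2,0,0,0]])

```text
time: 21.2
eef_pos: [0.5496, -0.2141, 0.0883]
tcp_rot: [0.23, 0.973, -0.0, 0.0]
force: [-3.5, 0.5, 7.0]
opening: 0.213
```

Light contact with the floor. Easing up a little and opening.

>>> move_arm(rows=[[0,0,0.12,0,0,0],[0,0,0.12,0,0,0]])

```text
time: 21.45
eef_pos: [0.5496, -0.214, 0.0884]
tcp_rot: [0.23, 0.973, -0.0, 0.0]
force: [-0.4, 0.4, -0.6]
opening: 0.219
```

>>> move_arm(rows=[[0,0,0,0,0,0],[0,0,0,0,0,0],[0,0,0,0,0,0],[0,0,0,0,0,0]], grip=34)

```text
time: 21.95
eef_pos: [0.5518, -0.2122, 0.0903]
tcp_rot: [0.23, 0.973, 0.001, 0.002]
force: [4.0, 13.1, 10.1]
opening: 0.34
```

>>> move_arm(rows=[[0,0,0.5,0,0,0],[0,0,2,0,0,0],[0,0,5,0,0,0],[0,0,10,0,0,0],[0,0,16,0,0,0],[-5,6,18,0,0,0],[-10,12,18,0,0,0],[-15,18,18,0,0,0],[-18,24,18,0,0,0],[-20,30,18,0,0,0],[-20,30,18,0,0,0],[-20,30,18,0,0,0]])

```text
time: 23.45
eef_pos: [0.3484, 0.0881, 0.2693]
tcp_rot: [0.228, 0.974, 0.0, 0.001]
force: [0.6, -0.7, -0.5]
opening: 0.343
```

```bash
python3 - <<'E'
from fit import *
import pickle
S=cap('side');T=cap('top');T0,S0=pickle.load(open('tray2.pkl','rb'))
print(robot.state()['eef_pos'],robot.state()['time'])
o=np.zeros((420,800,3),np.uint8);o[:,:400]=cv2.resize(S['img'][150:360,290:490],(400,420));o[:,400:]=cv2.resize(T['img'][115:270,300:448],(400,420));cv2.imwrite('pics/s4.png',o)
P=lambda p:[q+[0,0,.07] for q in trayp(p)]
for c in(T0,T):
    mt=cv2.morphologyEx(roi(yellow(c),320,430,135,260),cv2.MORPH_CLOSE,np.ones((15,15)))
    r=nm(lambda p:abs(sil(c,P(p))-mt).sum(),[.538,-.263,np.radians(-26.8)],[.01,.01,.05]);print('tray hung',r.x.round(4),np.degrees(r.x[2]),r.fun)
A=pickle.load(open('top0.pkl','rb'))
d=cv2.absdiff(A['img'],T['img']).max(2)>40
n,l,st,ce=cv2.connectedComponentsWithStats(d.astype(np.uint8))
print('changed vs start',[(s[:5].tolist()) for s in st[1:] if s[4]>25])
E
```

```text
[0.34986551 0.0858169  0.26926066] 23.55
tray hung [ 0.5381 -0.2614 -0.4704] -26.951806829555103 616.8627450980391
tray hung [ 0.5383 -0.2621 -0.4703] -26.94546815627256 602.1843137254901
changed vs start [[329, 153, 87, 82, 4475], [106, 204, 82, 84, 4207], [246, 229, 26, 11, 188], [166, 246, 87, 174, 4438], [188, 249, 52, 43, 1886], [253, 252, 4, 26, 66], [0, 301, 69, 40, 838], [0, 330, 55, 84, 1345], [18, 343, 51, 33, 421], [172, 382, 54, 38, 1597], [264, 384, 60, 36, 867], [15, 392, 54, 28, 914], [248, 410, 11, 10, 55]]
```

View pics/s4.png

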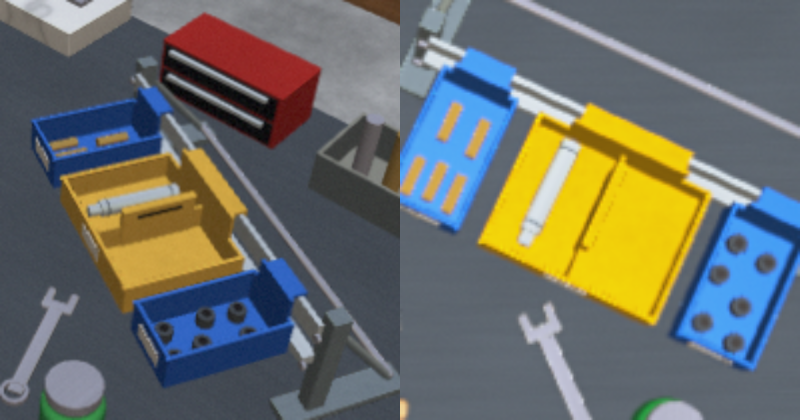

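The final picture shows the shaft lying in the left compartment at about (548,190) in the right-hand view. The tray is flat in the bay, and both bins look untouched. Handing in.

```bash
python3 -c "
from cell import robot
print(robot.job_done())"
```

```text
the job is handed in; nothing more can be done
None
```

The job is handed in at about 23.6 s. The tray hangs in the free bay and the shaft lies in its left compartment. I hooked the lip with the tray's front raised 18 degrees, let it seat on the rail, then swung it down level. After that I drew the shaft 61 mm along its axis, with only its own weight (about 2 N) on the wrist.

**Checks that agreed:**
- **Tray:** it measured level, with the TCP at 111.3 mm where 111 mm was expected. Its pose in the top camera moved by under 1 mm when the shaft went in.
- **Shaft:** it lies inside the compartment in both views.
- **Block:** after the draw its near corner was at the same pixel as at the start.
- **Other things:** the start and end top pictures show no change at the bins, block or other bench items. One 4-pixel-wide strip along the arm's outline, over the brush, did differ. I took it to be the arm and did not check further.

**Less clean points:**
- **Release contact:** as the jaws opened in the tray, the wrist read about 17 N, probably a finger against the tray wall or divider. It was gone once the arm lifted.
- **Side-camera fit:** this fit of the hung tray came out about 3 mm and 0.5 degrees off the top-camera one. I put that down to things hiding the tray in that view and relied on the top camera and the arm's own reading.

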